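# Move a snap-in filter cartridge to the vacuum manifold

### The job

The filter cartridge is snapped into the white drying stand. Pinch its two sprung side tabs together to free it, draw it straight up out of the stand without forcing it, and press it gently into the socket block of the vacuum manifold until it is fully home, both tabs have sprung out again and it is locked there. The socket block may stand a little to either side on its rails, so feel for its opening; do not squeeze or push hard, and leave the other things where they stand.

Things in the scene. Friction and masses are not known exactly. Their poses are not given: they have to be found in the camera images.
- cartridge: Loose filter cartridge: white upright box 40 (x) x 28 (y) x 80 high, cap 40x34x12 on top, grey ribs, slippery foot, about 0.12 kg. Origin: centre of its underside, z up. Grey sprung tabs 24 wide on its +y and -y sides. The lowest 1.5 mm of the foot is 1.5 mm narrower a side. Half a turn about z makes no difference.
- tab_pinch (a point): Point midway between the tabs' finger pads, 58 mm above the cartridge's underside; pinch here along the cartridge's y. The pads reach from 42 to 66 mm above the underside. Width over the pads along y: 52 mm with tabs out, 41 mm fully pinched. Keep fingertips more than 32 mm above the underside, to stay clear of the socket.
- hook_line (a point): Cartridge's middle at the height (20 mm above the underside) of the flat upper faces of the hooks at the tabs' lower ends. The hooks reach 27 mm from the middle, ramped below, and lock under the socket's two lips. Pulled without a pinch they hold.
- tab_left (a joint): Inward travel (m) of the tab on the cartridge's +y side: 0 = sprung out, 0.0055 = fully in. A tab needs 3 N to start and 8.5 N to go fully in; a pinch of 13 to 20 N holds both in and carries the cartridge; over 30 N a finger breaks them. The hooks clear the lips at about 0.003 to 0.004.
- tab_right (a joint): The same for the tab on the cartridge's -y side.
- stand: Drying stand, fixed: white plastic plate 96 (x) x 112 (y) x 12 with a white socket fixed at its middle, mouth 44 mm high. Origin: centre of its underside. At the start the cartridge is locked in it, underside 14 mm above this origin, y along the stand's y. A sprung seal (4 to 7 N) in the floor pushes it up against its hooks.
- port: Vacuum manifold, fixed: aluminium base 84 (x) x 124 (y) x 12; at its +x side a 46 mm high header with two hose barbs and a black knob (top 56 mm). Origin: centre of the underside of the 84x124 base, z up. On the base a grey socket block, 55 (x) x 72 (y), rides on two rails along y. The cartridge goes in with its y along the port's y, either way round.
- port_mouth (a point): Point of the port at x = y = 0, at the height of the socket block's top (44 mm). The block's opening is centred at x = 0 but anywhere from y = -11 to +11 mm from this point, NOT measured; 14 N of friction keeps it there. It is 1.2 mm a side larger than the 40x28 foot: more than about 2 mm off, the foot lands on the block's top; try again along y.
- port_seat (a point): Point of the port 14 mm above its origin, the height of the cartridge's underside when locked (y again up to 11 mm off). A sprung seal meets the foot 2 mm above this (4 N, 7 N at the bottom); the hard bottom is 2 mm below it. Push in with the tabs pinched and let go at the bottom, or press the cap with some 15 N with the tabs free until both snap out.
- petri_dish: bystander: petri dish, 56 across, 14 high; origin under its centre
- amber_bottle: bystander: small amber bottle with orange cap, 47 across, 96 high; origin under its centre
- tube_rack: bystander: blue tube rack 130x70x42; origin under its centre
- timer: bystander: small bench timer 60x62x16; origin under its centre
- well_plate_b: bystander: white well plate 128x86x15 lying at the left; origin under its centre
Not all that is in view belongs to the job. Of the things that look like the cartridge, the middle-sized one is meant.

How it is judged:
By the outcome, as a careful person would: the job done as asked, in the order asked, and still so for the second after the job is handed in, with the robot touching nothing.
It also fails if it takes over 64 s, if anything falls off the work surface, if the arm or the gripper's body presses on something with over 40 N, if the wrist force passes 120 N, or if a joint passes its speed limit or range.

### The arm

A 6-joint arm with a two-finger parallel gripper is mounted at the origin on a cart in front of the work surface, level with it; the furniture and walls round the work are solid. World frame = base frame: x ahead of the robot, y to its left, z up, the work surface at z = 0. Lengths are in m, angles in rad, forces in N, time in s.
With the tool pointing down it reaches from about 0.35 to 0.95 m from the base axis. Payload 17.4 kg.
Tool frame: the origin (TCP) lies midway between the tips of the shut fingers; the grasp point (between the pads) lies 19 mm behind it; z points along the fingers, y is the line along which they close (so a half turn about z gives the same grasp; the last joint's range is limited). The gripper opens to 93 mm and grips with 3 to 60 N. Pads are 15 mm wide; open, the fingers measure 128 mm over their backs; the gripper's body (75 mm by 188 mm) begins 65 mm behind the grasp point.
Start: joints at [1.176, 0.116, 1.442, -0, 1.584, -0.038], TCP at [0.236, 0.632, 0.219] pointing down, gripper open.
Joint ranges: [-2.83, 2.83], [-0.83, 2.19], [0.07, 2.5], [-1.14, 4.28], [0.01, 3], [-2.97, 2.97]. Speed limits (rad/s): [1.89, 1.89, 2.22, 3.14, 3.14, 3.14].

### API

Orientations are given as a rotation vector (axis times angle).
In Python, from rig import bot gives the robot as it stands.
- The arm moves only by the shell command python3 -m inch 'ROWS' [OPENING] [FORCE]. ROWS is JSON, a list of rows, each an object of numbers: "dx", "dy", "dz": the shift along the tool's x, y, z in m; "roll": the turn about the tool's z in rad. A call has 1 to 12 rows; each row is the pose to reach, as a shift and turn from the pose commanded when the call began, along the tool's axes at that moment; what a row does not reach only later rows make up. A row lasts 1/12 s, in which the tool goes at most 41.7 mm and 7.16 degrees, less where a joint would pass 70% of its speed; a pose out of reach is approached as far as the arm can. A call with a gripper value outside its range is refused whole. OPENING is the opening in per cent of the stroke, from 0 (shut) to 100 (fully open), set as the call begins (- or left out, the last holds). The fingers move at their own pace and stop on an object; FORCE is the grip in N (left out, the last holds). Time passes only in rows, so rows that repeat a pose let the fingers close. It gives the time, the measured TCP pose, the force, the opening and the grip force at its end, in the units of the state.
- bot.sense(): the state, without advancing time (a new reading comes with each control period).
- bot.grab_frame(name): name is "side" or "top" or "wrist"; returns the picture (384x512x3 uint8, red, green, blue); there is no depth.
- bot.camera_params(name): a dict with "fx", "fy", "cx", "cy" (pixels), "T" (4x4, takes a point from camera to world coordinates). Camera axes: x right, y down, z forward; pixel columns grow to the right and rows downward; lengths in m; the calibration is good to about 2 mm. The wrist camera is an equidistant fisheye: a pixel r from the principal point sees the ray r / f radians off the axis. A picture is of the moment at which its call begins: read the wrist's pose just before it. camera_params takes no time and is no camera call; for the wrist camera it gives the pose at the moment of the call.
- bot.close_job(): hands the job in; it is judged then, once.
The state is a dict: "time": time; "qpos": joint angles; "joint_velocities": joint speeds; "tau": joint torques, N m; "tcp_pos": TCP position; "eef_rot": TCP orientation; "wrist_force": force on the tool from outside, world axes, zero at the start; "wrist_torque": the same for the moment, N m; "grip_width": finger opening in m; "grasp_force": force on a finger pad.
Only numpy, scipy, OpenCV 4.12 (cv2) and the standard library are available. Lean on these libraries where they do the work, as an engineer would, in place of code of your own. Each camera call takes 0.05 s, during which the arm holds its last target. There are 200 camera calls.

## Working session

There is one attempt and no reset: what is moved stays moved. The work goes in short steps, Python scripts to look and compute and a shell command to move; the robot and the scene stay as the last step left them, time stands still between calls to the robot, and variables do not carry over. Pictures are saved under pics/ and viewed, at most 10 in all, crops included, and the job is handed in when it is done.

```bash
ls; mkdir -p pics; python3 - <<'E'
from rig import bot
import cv2,numpy as np
s=bot.sense();print(s)
ims=[]
for n in ("side","top"):
    im=bot.grab_frame(n);p=bot.camera_params(n);print(n,{k:np.round(v,3).tolist() for k,v in p.items()})
    cv2.imwrite(f"pics/{n}0.png",im[:,:,::-1]);
    cv2.imwrite(f"pics/{n}0b.png",cv2.resize(im[:,:,::-1],(800,600),interpolation=cv2.INTER_CUBIC))
E
```

```text
pics
{'time': 0.0, 'qpos': array([ 1.17621538e+00,  1.16505918e-01,  1.44225270e+00, -1.45975781e-05,
        1.58400203e+00, -3.78283581e-02]), 'joint_velocities': array([ 0.0014137 , -0.0006017 ,  0.00025788, -0.00013366,  0.00055436,
       -0.00137145]), 'tau': array([ 1.13022183e-03, -7.21243787e+01, -6.22622824e+01,  7.80924107e-02,
        2.37270410e-02, -1.01856058e-04]), 'tcp_pos': array([0.23568597, 0.63230334, 0.21789954]), 'eef_rot': array([-5.57376904e-01, -3.09151216e+00,  1.79675943e-03]), 'wrist_force': array([-0.53922487, -0.86300944, -0.32784632]), 'wrist_torque': array([ 0.00324915, -0.01524299,  0.06580381]), 'grasp_force': 0.0, 'grip_width': 0.09236458240132905}
side {'fx': 388.057, 'fy': 388.057, 'cx': 257.063, 'cy': 191.504, 'T': [[-1.0, -0.007, 0.008, 0.577], [-0.01, 0.38, -0.925, 0.954], [0.003, -0.925, -0.381, 0.435], [0.0, 0.0, 0.0, 1.0]]}
top {'fx': 366.196, 'fy': 366.196, 'cx': 258.712, 'cy': 188.272, 'T': [[-0.026, -0.992, 0.124, 0.443], [-0.999, 0.028, 0.017, 0.07], [-0.021, -0.123, -0.992, 1.003], [0.0, 0.0, 0.0, 1.0]]}
```

View pics/top0b.png

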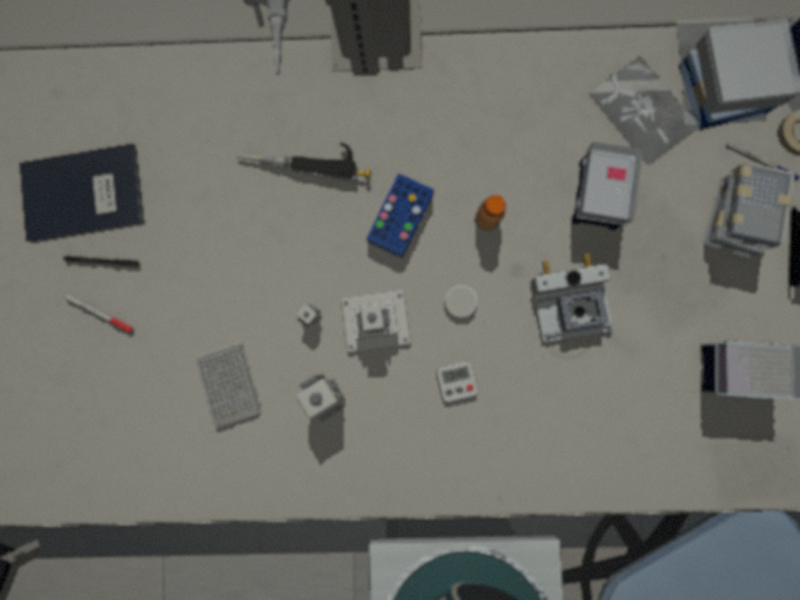

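View pics/side0b.png

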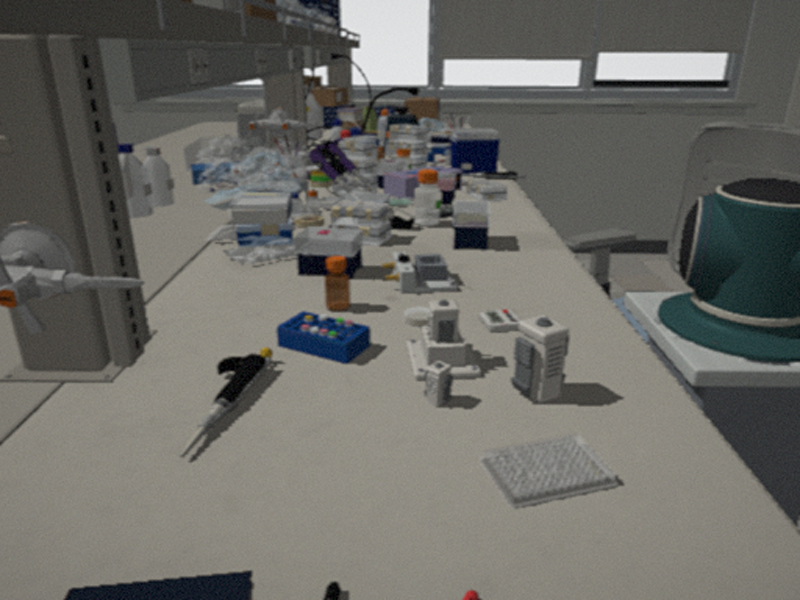

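Top view (800×600 pixels): the look-alikes are a small one at (308,314), the one in the white stand at (374,318) and a large one at (320,398). The one in the stand is the middle-sized one and is snapped in, so it fits the description. The manifold is at (573,302). I'll confirm this in one enlarged crop.

```bash
python3 - <<'E'
import cv2,numpy as np
im=cv2.imread("pics/top0.png")
f=lambda c,r:cv2.convertScaleAbs(cv2.resize(im[r:r+100,c:c+66],(396,600),interpolation=cv2.INTER_CUBIC),alpha=1.3)
cv2.imwrite("pics/crop.png",np.hstack([f(200,175),f(335,145)]))
E
```

```text
(no output)
```

View pics/crop.png

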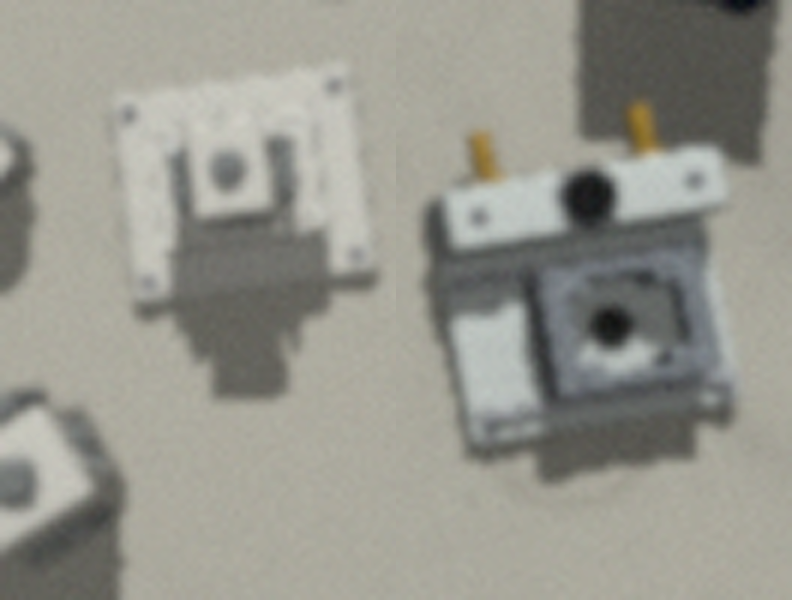

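The crop shows the stand with plate screws at (128,113), (335,85), (356,255) and (149,284), and the cap with its grey knob at (228,172). The manifold's header screws are at (478,217) and (695,180). Its grey block's top runs from about (532,265) to (720,370), shifted right (−y).

```bash
cat > h.py <<'E'
from rig import bot
import numpy as np
from scipy.spatial.transform import Rotation as R
def ray(p,uv,wrist=False):
    uv=np.asarray(uv,float);x=(uv[0]-p["cx"])/p["fx"];y=(uv[1]-p["cy"])/p["fy"]
    if wrist:
        r=np.hypot(x,y);d=np.array([x/r*np.sin(r),y/r*np.sin(r),np.cos(r)]) if r>1e-9 else np.array([0,0,1.])
    else: d=np.array([x,y,1])
    T=np.asarray(p["T"]);return T[:3,3],T[:3,:3]@d
def plane(p,uv,z,wrist=False):
    o,d=ray(p,uv,wrist);return o+d*(z-o[2])/d[2]
def proj(p,X,wrist=False):
    T=np.asarray(p["T"]);c=T[:3,:3].T@(np.asarray(X)-T[:3,3])
    if wrist:
        th=np.arctan2(np.hypot(*c[:2]),c[2]);k=th/np.hypot(*c[:2]);return np.array([p["cx"]+p["fx"]*k*c[0],p["cy"]+p["fy"]*k*c[1]])
    return np.array([p["cx"]+p["fx"]*c[0]/c[2],p["cy"]+p["fy"]*c[1]/c[2]])
E
python3 - <<'E'
from h import *
p=bot.camera_params("top")
L=lambda c,r:(199.5+c/6,174.5+r/6)
Q=lambda c,r:(334.5+(c-396)/6,144.5+r/6)
S=np.array([plane(p,L(*a),.012) for a in [(128,113),(335,85),(356,255),(149,284)]])
print(S.round(4),S.mean(0).round(4))
d=S[0]-S[1]+S[3]-S[2];print("stand yaw",np.arctan2(-d[0],d[1]),[np.linalg.norm(S[0]-S[1]),np.linalg.norm(S[1]-S[2])])
for z in (.094,.106): print("cap",z,plane(p,L(228,172),z).round(4))
a,b=plane(p,Q(478,217),.046),plane(p,Q(695,180),.046);d=a-b
print("hdr",a,b,"yaw",np.arctan2(-d[0],d[1]))
print("knob",plane(p,Q(588,197),.056))
B=np.array([plane(p,Q(*x),.044) for x in [(532,265),(700,242),(720,370),(553,400)]]);print("blk",B.round(4),B.mean(0))
print("base front",plane(p,Q(480,450),.006),plane(p,Q(735,410),.006))
s=bot.sense();print(R.from_rotvec(s["eef_rot"]).as_matrix().round(4))
w=bot.camera_params("wrist");print(w, np.array(w["T"])[:3,3]-s["tcp_pos"])
E
```

```text
[[0.556  0.1912 0.012 ]
 [0.5661 0.0967 0.012 ]
 [0.4887 0.0892 0.012 ]
 [0.4782 0.1828 0.012 ]] [0.5223 0.14   0.012 ]
stand yaw 0.10966168745865515 [np.float64(0.09504793666841158), np.float64(0.07776090843897389)]
cap 0.094 [0.5208 0.1399 0.094 ]
cap 0.106 [0.5198 0.139  0.106 ]
hdr [ 0.57617859 -0.14871285  0.046     ] [ 0.58981346 -0.24418967  0.046     ] yaw 0.14184906376818726
knob [ 0.58217344 -0.19435394  0.056     ]
blk [[ 0.5546 -0.1715  0.044 ]
 [ 0.5626 -0.2452  0.044 ]
 [ 0.5064 -0.25    0.044 ]
 [ 0.4953 -0.1771  0.044 ]] [ 0.52974114 -0.21092451  0.044     ]
base front [ 0.47579779 -0.15283869  0.006     ] [ 0.49070594 -0.26809348  0.006     ]
[[-9.370e-01  3.493e-01 -4.000e-04]
 [ 3.493e-01  9.370e-01 -1.000e-03]
 [ 0.000e+00 -1.100e-03 -1.000e+00]]
{'fx': 297.3186396354542, 'fy': 297.3186396354542, 'cx': 256.44769560477516, 'cy': 186.213363375102, 'T': array([[ 3.49726170e-01,  8.93474675e-01,  2.81770494e-01,
         1.55951267e-01],
       [ 9.36851464e-01, -3.33844657e-01, -1.04197310e-01,
         6.62736292e-01],
       [ 9.69916455e-04,  3.00417626e-01, -9.53807271e-01,
         3.83439694e-01],
       [ 0.00000000e+00,  0.00000000e+00,  0.00000000e+00,
         1.00000000e+00]])} [-0.07976503  0.03042624  0.16545562]
```

```bash
python3 -m inch '[{"dx":-0.015,"dy":-0.012},{"dx":-0.045,"dy":-0.037,"roll":-0.05},{"dx":-0.075,"dy":-0.062,"roll":-0.1},{"dx":-0.105,"dy":-0.087,"roll":-0.15},{"dx":-0.135,"dy":-0.112,"roll":-0.2},{"dx":-0.165,"dy":-0.137,"roll":-0.25},{"dx":-0.195,"dy":-0.162,"roll":-0.3},{"dx":-0.225,"dy":-0.186,"roll":-0.35},{"dx":-0.255,"dy":-0.211,"roll":-0.4},{"dx":-0.285,"dy":-0.235,"roll":-0.44},{"dx":-0.315,"dy":-0.26,"roll":-0.467},{"dx":-0.335,"dy":-0.276,"roll":-0.467}]' 100 15
python3 - <<'E'
from h import *
M=R.from_rotvec(bot.sense()["eef_rot"]).as_matrix();p=bot.sense()["tcp_pos"];print(M.round(3),p)
print(M.T@(np.array([.5215,.140,.218])-p), "yaw",np.arctan2(-M[0,1],M[1,1]))
E
```

```text
[[-0.937  0.349 -0.   ]
 [ 0.349  0.937 -0.001]
 [ 0.    -0.001 -1.   ]] [0.2357163  0.63231005 0.21798407]
[-4.39737664e-01 -3.61486055e-01  3.57519824e-04] yaw -0.3567998709114184invalid input at $[0]: expected keys dx, dy, dz, roll
```

```bash
python3 -m inch '[{"dx":-0.015,"dy":-0.012,"dz":0,"roll":0},{"dx":-0.045,"dy":-0.037,"dz":0,"roll":-0.05},{"dx":-0.075,"dy":-0.062,"dz":0,"roll":-0.1},{"dx":-0.105,"dy":-0.087,"dz":0,"roll":-0.15},{"dx":-0.135,"dy":-0.112,"dz":0,"roll":-0.2},{"dx":-0.165,"dy":-0.137,"dz":0,"roll":-0.25},{"dx":-0.195,"dy":-0.162,"dz":0,"roll":-0.3},{"dx":-0.225,"dy":-0.186,"dz":0,"roll":-0.35},{"dx":-0.255,"dy":-0.211,"dz":0,"roll":-0.4},{"dx":-0.285,"dy":-0.235,"dz":0,"roll":-0.44},{"dx":-0.315,"dy":-0.26,"dz":0,"roll":-0.467},{"dx":-0.335,"dy":-0.276,"dz":0,"roll":-0.467}]' 100 15
python3 - <<'E'
from h import *
M=R.from_rotvec(bot.sense()["eef_rot"]).as_matrix();p=bot.sense()["tcp_pos"];print(M.round(3),p)
print(M.T@(np.array([.5215,.140,.218])-p), "yaw",np.arctan2(-M[0,1],M[1,1]))
E
```

```text
time: 1.1
tcp_pos: [0.4542, 0.2541, 0.2185]
eef_rot: [-0.174, 3.137, -0.001]
wrist_force: [0.9, -0.2, 0.5]
grip_width: 0.0926
grasp_force: 0.0
[[-0.994 -0.111  0.   ]
 [-0.111  0.994 -0.001]
 [-0.    -0.001 -1.   ]] [0.45420102 0.25409119 0.21853717]
[-0.05424913 -0.12084247  0.00060827] yaw 0.11097917419147836
```

```bash
python3 -m inch '[{"dx":-0.015,"dy":-0.035,"dz":0,"roll":0},{"dx":-0.03,"dy":-0.07,"dz":0,"roll":0},{"dx":-0.045,"dy":-0.1,"dz":0,"roll":0},{"dx":-0.053,"dy":-0.12,"dz":0,"roll":0},{"dx":-0.053,"dy":-0.12,"dz":0,"roll":0},{"dx":-0.053,"dy":-0.12,"dz":0,"roll":0}]'
python3 - <<'E'
from h import *
import cv2
p=bot.camera_params("wrist");im=bot.grab_frame("wrist")
np.save("w1.npy",p,allow_pickle=True)
cv2.imwrite("pics/w1.png",im[:,:,::-1]);cv2.imwrite("pics/w1b.png",cv2.resize(im[:,:,::-1],(800,600),interpolation=cv2.INTER_CUBIC))
for z in (.094,.106): print(proj(p,[.5215,.14,z],True)*1.5625)
E
```

```text
time: 1.6
tcp_pos: [0.5194, 0.1425, 0.2182]
eef_rot: [0.17, -3.136, 0.0]
wrist_force: [0.2, 1.1, -0.5]
grip_width: 0.093
grasp_force: 0.0
[394.26571599 284.298031  ]
[394.04568499 289.79304056]
```

View pics/w1b.png

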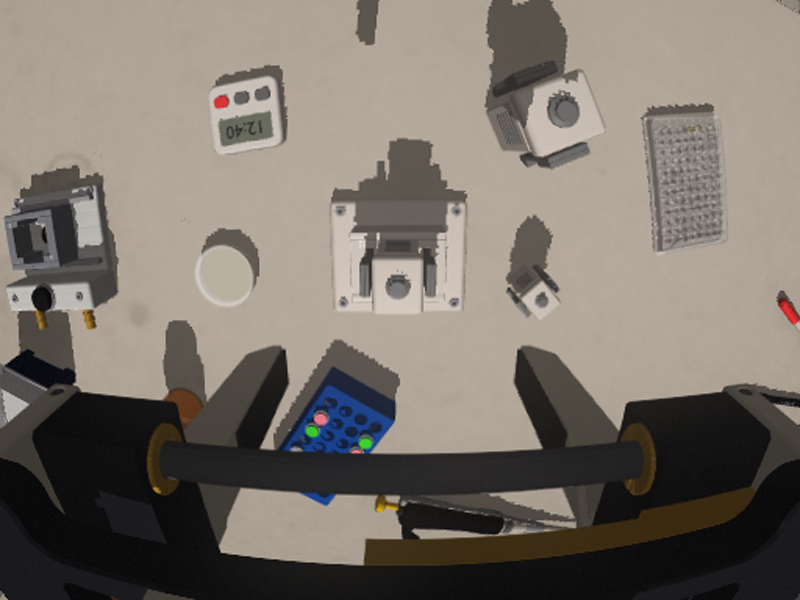

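Wrist view: the cap knob is at (398,288), with tabs on either side at (366,272) and (430,272). The stand screws are at (340,211), (456,211), (343,302) and (454,302). The manifold is at the far left.

```bash
python3 - <<'E'
from h import *
p=np.load("w1.npy",allow_pickle=True).item()
k=lambda c,r:((c+.5)/1.5625-.5,(r+.5)/1.5625-.5)
S=np.array([plane(p,k(*a),.012,True) for a in [(340,211),(456,211),(454,302),(343,302)]]);print(S.round(4),S.mean(0))
d=S[1]-S[0]+S[2]-S[3];print(np.arctan2(-d[0],d[1]),np.linalg.norm(S[0]-S[1]),np.linalg.norm(S[1]-S[2]))
for z in (.094,.106,.11): print(plane(p,k(398,287),z,True))
# cap outline top corners
C=np.array([plane(p,k(*a),.106,True) for a in [(373,313),(423,313),(422,260),(374,260)]]);print(C.round(4),C.mean(0))
s=bot.sense();M=R.from_rotvec(s["eef_rot"]).as_matrix()
for t in (S.mean(0),):print(M.T@(t-s["tcp_pos"]),s["tcp_pos"])
E
```

```text
[[0.489  0.0913 0.012 ]
 [0.479  0.1844 0.012 ]
 [0.556  0.1934 0.012 ]
 [0.566  0.0996 0.012 ]] [0.52248844 0.14218208 0.012     ]
0.10688819728582016 0.09365004009411246 0.07748145218241381
[0.5228984  0.14240924 0.094     ]
[0.51925219 0.14207516 0.106     ]
[0.51803679 0.1419638  0.11      ]
[[0.5382 0.1281 0.106 ]
 [0.5348 0.1597 0.106 ]
 [0.5004 0.1549 0.106 ]
 [0.5036 0.1256 0.106 ]] [0.51922541 0.14206654 0.106     ]
[-0.00344042 -0.00156242  0.20632194] [0.51902727 0.14334424 0.21832424]
```

```bash
python3 -m inch '[{"dx":-0.0035,"dy":-0.0015,"dz":0.01,"roll":0},{"dx":-0.0035,"dy":-0.0015,"dz":0.03,"roll":0},{"dx":-0.0035,"dy":-0.0015,"dz":0.05,"roll":0},{"dx":-0.0035,"dy":-0.0015,"dz":0.07,"roll":0},{"dx":-0.0035,"dy":-0.0015,"dz":0.09,"roll":0},{"dx":-0.0035,"dy":-0.0015,"dz":0.11,"roll":0},{"dx":-0.0035,"dy":-0.0015,"dz":0.13,"roll":0},{"dx":-0.0035,"dy":-0.0015,"dz":0.145,"roll":0},{"dx":-0.0035,"dy":-0.0015,"dz":0.157,"roll":0},{"dx":-0.0035,"dy":-0.0015,"dz":0.165,"roll":0},{"dx":-0.0035,"dy":-0.0015,"dz":0.165,"roll":0},{"dx":-0.0035,"dy":-0.0015,"dz":0.165,"roll":0}]'
python3 - <<'E'
from h import *
import cv2
p=bot.camera_params("wrist");im=bot.grab_frame("wrist")
cv2.imwrite("pics/w2b.png",cv2.resize(im[:,:,::-1],(800,600),interpolation=cv2.INTER_CUBIC))
s=bot.sense();M=R.from_rotvec(s["eef_rot"]).as_matrix();print(s["tcp_pos"],np.arctan2(-M[0,1],M[1,1]))
E
```

```text
time: 2.65
tcp_pos: [0.5228, 0.1426, 0.0538]
eef_rot: [0.174, -3.137, -0.0]
wrist_force: [0.1, 0.3, 0.0]
grip_width: 0.0929
grasp_force: 0.0
[0.52311339 0.14259891 0.05438513] 0.11050308825632021
```

View pics/w2b.png

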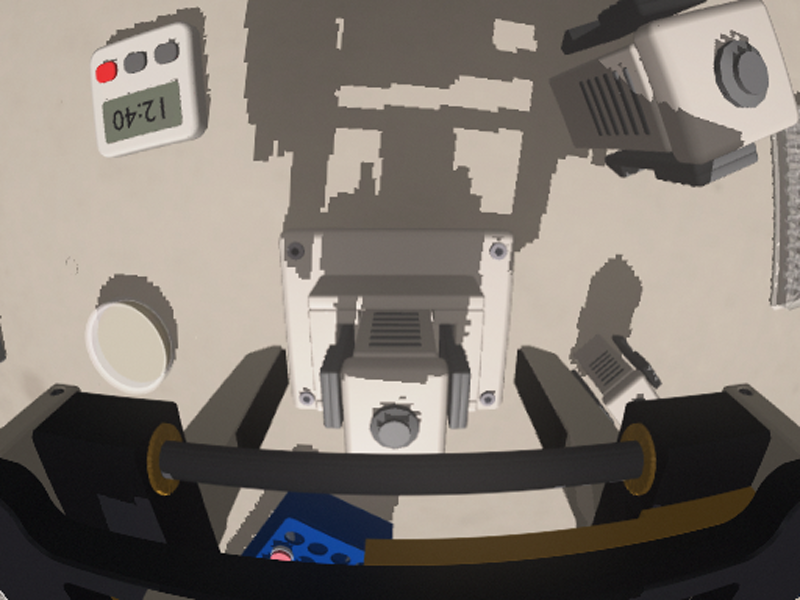

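Wrist view: the fingertips at (288,350) and (515,350) straddle the tabs at (333,385) and (457,385). The cap knob at (394,428) is about 6 px left of the gripper's midline, so I'll shift dy by −1.5 mm and then pinch.

```bash
python3 -m inch '[{"dx":0,"dy":-0.0015,"dz":0.0005,"roll":0},{"dx":0,"dy":-0.0015,"dz":0.0005,"roll":0},{"dx":0,"dy":-0.0015,"dz":0.0005,"roll":0},{"dx":0,"dy":-0.0015,"dz":0.0005,"roll":0},{"dx":0,"dy":-0.0015,"dz":0.0005,"roll":0},{"dx":0,"dy":-0.0015,"dz":0.0005,"roll":0}]' 60 15; python3 -m inch '[{"dx":0,"dy":0,"dz":0,"roll":0},{"dx":0,"dy":0,"dz":0,"roll":0},{"dx":0,"dy":0,"dz":0,"roll":0},{"dx":0,"dy":0,"dz":0,"roll":0}]' 48 15;  python3 -m inch '[{"dx":0,"dy":0,"dz":0,"roll":0},{"dx":0,"dy":0,"dz":0,"roll":0},{"dx":0,"dy":0,"dz":0,"roll":0},{"dx":0,"dy":0,"dz":0,"roll":0},{"dx":0,"dy":0,"dz":0,"roll":0},{"dx":0,"dy":0,"dz":0,"roll":0}]' 30 16
```

```text
time: 3.2
tcp_pos: [0.523, 0.1408, 0.0533]
eef_rot: [-0.173, 3.137, 0.0]
wrist_force: [0.8, 0.3, -0.1]
grip_width: 0.0582
grasp_force: 0.0
time: 3.53
tcp_pos: [0.5231, 0.1409, 0.0534]
eef_rot: [-0.173, 3.137, 0.0]
wrist_force: [-1.0, 0.3, 3.2]
grip_width: 0.0447
grasp_force: 6.2
time: 4.03
tcp_pos: [0.523, 0.1408, 0.0532]
eef_rot: [-0.173, 3.137, 0.0]
wrist_force: [0.0, 0.2, 4.6]
grip_width: 0.0394
grasp_force: 16.0
```

```bash
python3 -m inch '[{"dx":0,"dy":0,"dz":-0.001,"roll":0},{"dx":0,"dy":0,"dz":-0.002,"roll":0},{"dx":0,"dy":0,"dz":-0.003,"roll":0},{"dx":0,"dy":0,"dz":-0.004,"roll":0},{"dx":0,"dy":0,"dz":-0.005,"roll":0},{"dx":0,"dy":0,"dz":-0.006,"roll":0}]'
```

```text
time: 4.53
tcp_pos: [0.5227, 0.1408, 0.0589]
eef_rot: [0.173, -3.136, 0.0]
wrist_force: [0.3, -0.0, -2.4]
grip_width: 0.039
grasp_force: 16.0
```

```bash
python3 -m inch '[{"dx":0,"dy":0,"dz":-0.003,"roll":0},{"dx":0,"dy":0,"dz":-0.006,"roll":0},{"dx":0,"dy":0,"dz":-0.010,"roll":0},{"dx":0,"dy":0,"dz":-0.015,"roll":0},{"dx":0,"dy":0,"dz":-0.021,"roll":0},{"dx":0,"dy":0,"dz":-0.028,"roll":0},{"dx":0,"dy":0,"dz":-0.036,"roll":0},{"dx":0,"dy":0,"dz":-0.048,"roll":0},{"dx":0,"dy":0,"dz":-0.064,"roll":0},{"dx":0,"dy":0,"dz":-0.082,"roll":0},{"dx":0,"dy":0,"dz":-0.1,"roll":0},{"dx":0,"dy":0,"dz":-0.11,"roll":0}]'
python3 - <<'E'
from h import *
s=bot.sense();M=R.from_rotvec(s["eef_rot"]).as_matrix();p=s["tcp_pos"]
print(p,np.arctan2(-M[0,1],M[1,1]));print(M.T@(np.array([.53,-.10,.17])-p))
E
```

```text
time: 5.53
tcp_pos: [0.5235, 0.1409, 0.1723]
eef_rot: [-0.173, 3.134, 0.001]
wrist_force: [-0.5, -0.8, -1.2]
grip_width: 0.0395
grasp_force: 16.0
[0.52348604 0.14093274 0.17231112] 0.11020083516346615
[ 0.02002891 -0.24018831  0.00218563]
```

```bash
python3 -m inch '[{"dx":0.004,"dy":-0.015,"dz":0,"roll":0},{"dx":0.01,"dy":-0.038,"dz":0,"roll":-0.01},{"dx":0.017,"dy":-0.064,"dz":0,"roll":-0.02},{"dx":0.025,"dy":-0.092,"dz":0,"roll":-0.03},{"dx":0.032,"dy":-0.12,"dz":0,"roll":-0.03},{"dx":0.04,"dy":-0.148,"dz":0,"roll":-0.03},{"dx":0.047,"dy":-0.174,"dz":0,"roll":-0.03},{"dx":0.053,"dy":-0.194,"dz":0,"roll":-0.03},{"dx":0.056,"dy":-0.206,"dz":0,"roll":-0.03},{"dx":0.056,"dy":-0.206,"dz":0,"roll":-0.03},{"dx":0.056,"dy":-0.206,"dz":0,"roll":-0.03},{"dx":0.056,"dy":-0.206,"dz":0,"roll":-0.03}]'
python3 - <<'E'
from h import *
import cv2
s=bot.sense();p=bot.camera_params("wrist");im=bot.grab_frame("wrist");np.save("w3.npy",p,allow_pickle=True)
cv2.imwrite("pics/w3.png",im[:,:,::-1]);cv2.imwrite("pics/w3b.png",cv2.resize(im[:,:,::-1],(800,600),interpolation=cv2.INTER_CUBIC))
M=R.from_rotvec(s["eef_rot"]).as_matrix();print(s["tcp_pos"],np.arctan2(-M[0,1],M[1,1]))
E
```

```text
time: 6.53
tcp_pos: [0.4901, -0.0694, 0.1692]
eef_rot: [-0.221, 3.134, 0.0]
wrist_force: [0.3, 0.8, -1.4]
grip_width: 0.0392
grasp_force: 16.0
[ 0.49013777 -0.06935861  0.16924417] 0.14052072538414515
```

View pics/w3b.png

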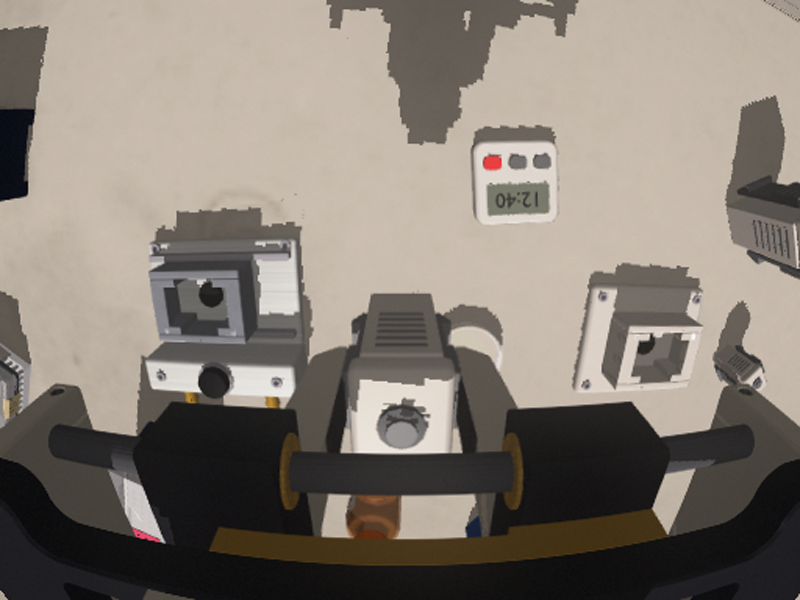

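Wrist view: the cartridge is held with its cap at (402,400), and the stand is empty at (640,340). The manifold is at (225,310) and its grey block's opening is around (207,305). I'll enlarge that part.

```bash
python3 - <<'E'
import cv2
im=cv2.imread("pics/w3.png");cv2.imwrite("pics/w3c.png",cv2.resize(im[145:255,85:205],None,fx=5.4,fy=5.4,interpolation=cv2.INTER_CUBIC))
E
```

```text
(no output)
```

View pics/w3c.png

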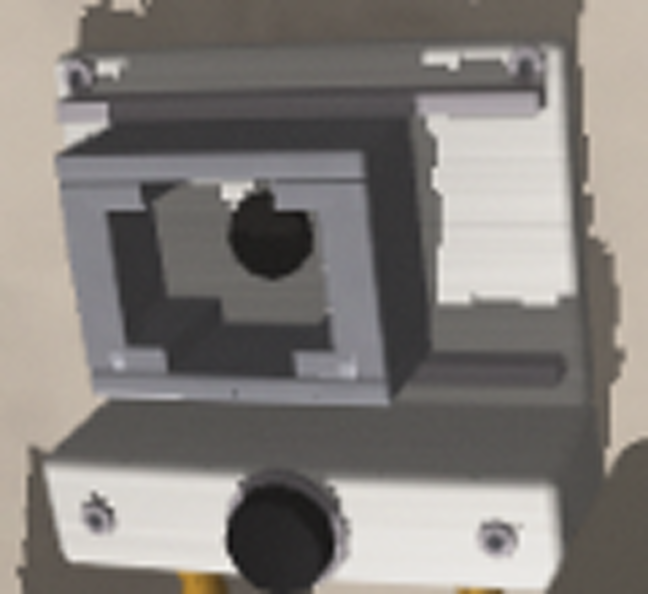

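Crop: the block's top corners are at (58,157), (363,152), (390,405) and (95,396). The header screws are at (97,515) and (498,540), and the base screws at (77,75) and (525,65).

```bash
python3 - <<'E'
from h import *
p=np.load("w3.npy",allow_pickle=True).item()
k=lambda c,r:((c+.5)/5.4-.5+85,(r+.5)/5.4-.5+145)
P=lambda c,r,z:plane(p,k(c,r),z,True)
yaw=lambda d:np.arctan2(-d[0],d[1])
B=np.array([P(*a,.044) for a in [(58,157),(363,152),(390,405),(95,396)]]);print(B.round(4),B.mean(0))
d=B[1]-B[0]+B[2]-B[3];print("blk yaw",yaw(d),[np.linalg.norm(B[i]-B[i-1]).round(4) for i in range(4)])
h=[P(97,515,.046),P(498,540,.046)];b=[P(77,75,.012),P(525,65,.012)]
print("hdr",h,yaw(h[1]-h[0]));print("base",b,yaw(b[1]-b[0]))
O=np.array([P(*a,.044) for a in [(107,185),(325,182),(345,378),(125,372)]]);print("open",O.mean(0))
mid=(np.array(h).mean(0)+0);print(mid,np.array(b).mean(0))
# cartridge in hand: knob, cap pixels
s=bot.sense();M=R.from_rotvec(s["eef_rot"]).as_matrix();print(M.T@(B.mean(0)-s["tcp_pos"]),s["tcp_pos"])
K=plane(p,(403/1.5625-.2,432/1.5625-.2),s["tcp_pos"][2]+.041,True);print("knob in tool",M.T@(K-s["tcp_pos"]))
E
```

```text
[[ 0.5072 -0.248   0.044 ]
 [ 0.4973 -0.1782  0.044 ]
 [ 0.5506 -0.1711  0.044 ]
 [ 0.5607 -0.2411  0.044 ]] [ 0.52896871 -0.20960238  0.044     ]
blk yaw 0.1419524285623769 [np.float64(0.0539), np.float64(0.0704), np.float64(0.0538), np.float64(0.0707)]
hdr [array([ 0.58952816, -0.24188829,  0.046     ]), array([ 0.57710824, -0.14645602,  0.046     ])] 0.12941645188522513
base [array([ 0.49833057, -0.26099342,  0.012     ]), array([ 0.48376545, -0.15384745,  0.012     ])] 0.13510902482684659
open [ 0.52899837 -0.20904594  0.044     ]
[ 0.5833182  -0.19417216  0.046     ] [ 0.49104801 -0.20742044  0.012     ]
[-0.01871723 -0.14448289  0.12513631] [ 0.49013576 -0.06921714  0.16917478]
knob in tool [-0.00183148  0.00165379 -0.04099961]
```

```bash
python3 -m inch '[{"dx":-0.002,"dy":-0.014,"dz":0,"roll":0},{"dx":-0.005,"dy":-0.036,"dz":0,"roll":0},{"dx":-0.008,"dy":-0.06,"dz":0,"roll":0},{"dx":-0.012,"dy":-0.086,"dz":0,"roll":0},{"dx":-0.015,"dy":-0.11,"dz":0,"roll":0},{"dx":-0.018,"dy":-0.13,"dz":0,"roll":0},{"dx":-0.0195,"dy":-0.145,"dz":0.01,"roll":0},{"dx":-0.0195,"dy":-0.145,"dz":0.025,"roll":0},{"dx":-0.0195,"dy":-0.145,"dz":0.045,"roll":0},{"dx":-0.0195,"dy":-0.145,"dz":0.062,"roll":0},{"dx":-0.0195,"dy":-0.145,"dz":0.074,"roll":0},{"dx":-0.0195,"dy":-0.145,"dz":0.074,"roll":0}]'
python3 - <<'E'
from h import *
import cv2
s=bot.sense();p=bot.camera_params("wrist");im=bot.grab_frame("wrist");np.save("w4.npy",p,allow_pickle=True)
cv2.imwrite("pics/w4.png",im[:,:,::-1]);cv2.imwrite("pics/w4b.png",cv2.resize(im[100:300,140:380,::-1],(720,600),interpolation=cv2.INTER_CUBIC))
M=R.from_rotvec(s["eef_rot"]).as_matrix();print(s["tcp_pos"],np.arctan2(-M[0,1],M[1,1]))
print(M.T@(np.array([.530,-.2103,.095])-s["tcp_pos"]))
E
```

```text
time: 7.58
tcp_pos: [0.5286, -0.2098, 0.0919]
eef_rot: [0.221, -3.13, -0.003]
wrist_force: [-0.2, 1.0, -2.9]
grip_width: 0.0395
grasp_force: 16.0
[ 0.52857089 -0.20976538  0.09188337] 0.14103870242116964
[-0.00132897 -0.00072297 -0.00312293]
```

View pics/w4b.png

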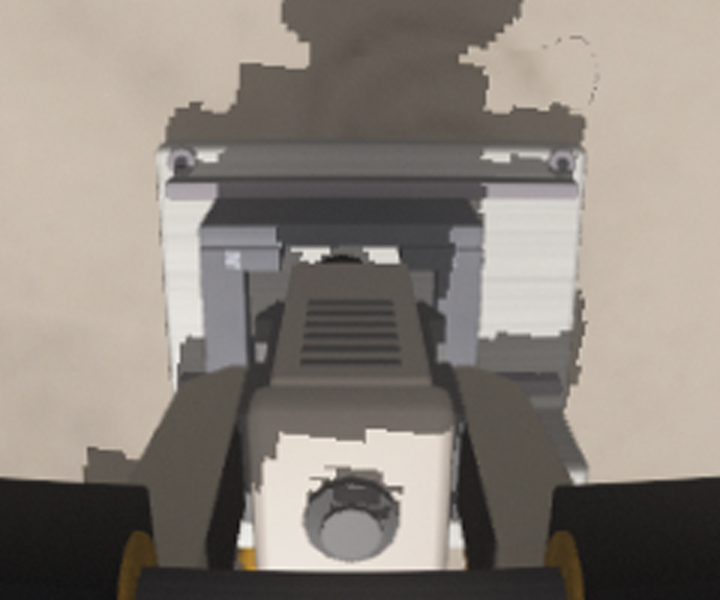

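Wrist crop: the block's front edge runs from (202,228) to (482,228), mid 342. The foot's front edge runs from (293,265) to (407,265), mid 350. The block is therefore slightly to −y of the cartridge, with matching yaw.

```bash
python3 - <<'E'
from h import *
p=np.load("w4.npy",allow_pickle=True).item();s=bot.sense();M=R.from_rotvec(s["eef_rot"]).as_matrix();t=s["tcp_pos"]
k=lambda c,r:((c+.5)/3-.5+140,(r+.5)/3-.5+100)
f=lambda c,r,z:(M.T@(plane(p,k(c,r),z,True)-t)).round(4)
print(t,M.T@(np.array([.530,-.2103,.095])-t))
u=t[2]-.039
for c,r in [(202,228),(482,228),(247,247),(438,247)]:print("blk",f(c,r,.044))
for c,r in [(293,265),(407,265)]:print("foot",f(c,r,u))
E
```

```text
[ 0.5291097  -0.21013098  0.09378701] [-0.00085533 -0.00029082 -0.00121507]
blk [ 0.0265 -0.0353  0.0498]
blk [0.0263 0.0347 0.0499]
blk [ 0.0215 -0.0241  0.0498]
blk [0.0214 0.0238 0.0499]
foot [ 0.0202 -0.0119  0.039 ]
foot [0.0201 0.0153 0.0391]
```

```bash
python3 -m inch '[{"dx":-0.0007,"dy":-0.0014,"dz":0,"roll":0},{"dx":-0.0007,"dy":-0.0014,"dz":0.002,"roll":0},{"dx":-0.0007,"dy":-0.0014,"dz":0.004,"roll":0},{"dx":-0.0007,"dy":-0.0014,"dz":0.006,"roll":0},{"dx":-0.0007,"dy":-0.0014,"dz":0.008,"roll":0},{"dx":-0.0007,"dy":-0.0014,"dz":0.0095,"roll":0},{"dx":-0.0007,"dy":-0.0014,"dz":0.011,"roll":0},{"dx":-0.0007,"dy":-0.0014,"dz":0.012,"roll":0},{"dx":-0.0007,"dy":-0.0014,"dz":0.013,"roll":0},{"dx":-0.0007,"dy":-0.0014,"dz":0.0135,"roll":0}]'
```

```text
time: 8.47
tcp_pos: [0.5304, -0.2122, 0.0815]
eef_rot: [0.22, -3.134, -0.0]
wrist_force: [-0.7, -0.0, -1.0]
grip_width: 0.0392
grasp_force: 16.0
```

```bash
python3 -m inch '[{"dx":0,"dy":0,"dz":0.001,"roll":0},{"dx":0,"dy":0,"dz":0.002,"roll":0},{"dx":0,"dy":0,"dz":0.003,"roll":0},{"dx":0,"dy":0,"dz":0.004,"roll":0},{"dx":0,"dy":0,"dz":0.005,"roll":0},{"dx":0,"dy":0,"dz":0.005,"roll":0}]'
```

```text
time: 8.97
tcp_pos: [0.5303, -0.2122, 0.0764]
eef_rot: [0.22, -3.134, -0.0]
wrist_force: [-0.1, 0.3, -1.1]
grip_width: 0.0392
grasp_force: 16.0
```

```bash
python3 -m inch '[{"dx":0,"dy":0,"dz":0.0015,"roll":0},{"dx":0,"dy":0,"dz":0.0035,"roll":0},{"dx":0,"dy":0,"dz":0.0055,"roll":0},{"dx":0,"dy":0,"dz":0.0075,"roll":0},{"dx":0,"dy":0,"dz":0.0095,"roll":0},{"dx":0,"dy":0,"dz":0.0115,"roll":0},{"dx":0,"dy":0,"dz":0.0135,"roll":0},{"dx":0,"dy":0,"dz":0.0155,"roll":0},{"dx":0,"dy":0,"dz":0.017,"roll":0},{"dx":0,"dy":0,"dz":0.018,"roll":0},{"dx":0,"dy":0,"dz":0.018,"roll":0}]'
```

```text
time: 9.88
tcp_pos: [0.5303, -0.2122, 0.0584]
eef_rot: [0.22, -3.134, -0.0]
wrist_force: [-1.0, -0.3, -1.1]
grip_width: 0.039
grasp_force: 16.0
```

Smooth. I'll go down onto the seal in small steps.

```bash
python3 -m inch '[{"dx":0,"dy":0,"dz":0.001,"roll":0},{"dx":0,"dy":0,"dz":0.002,"roll":0},{"dx":0,"dy":0,"dz":0.003,"roll":0},{"dx":0,"dy":0,"dz":0.004,"roll":0},{"dx":0,"dy":0,"dz":0.0045,"roll":0},{"dx":0,"dy":0,"dz":0.0045,"roll":0}]'; python3 -m inch '[{"dx":0,"dy":0,"dz":0.0005,"roll":0},{"dx":0,"dy":0,"dz":0.001,"roll":0},{"dx":0,"dy":0,"dz":0.001,"roll":0},{"dx":0,"dy":0,"dz":0.001,"roll":0}]'
```

```text
time: 10.38
tcp_pos: [0.5306, -0.2123, 0.0544]
eef_rot: [-0.22, 3.134, -0.0]
wrist_force: [-1.2, 0.7, 2.6]
grip_width: 0.0392
grasp_force: 16.0
time: 10.72
tcp_pos: [0.5305, -0.2123, 0.0533]
eef_rot: [-0.22, 3.134, -0.0]
wrist_force: [-0.4, 0.9, 4.0]
grip_width: 0.0394
grasp_force: 16.0
```

```bash
python3 -m inch '[{"dx":0,"dy":0,"dz":0.0005,"roll":0},{"dx":0,"dy":0,"dz":0.001,"roll":0},{"dx":0,"dy":0,"dz":0.0015,"roll":0},{"dx":0,"dy":0,"dz":0.0015,"roll":0},{"dx":0,"dy":0,"dz":0.0015,"roll":0}]'
```

```text
time: 11.13
tcp_pos: [0.5305, -0.2122, 0.0517]
eef_rot: [-0.22, 3.134, -0.0]
wrist_force: [-0.6, 0.4, 5.3]
grip_width: 0.0396
grasp_force: 16.0
```

```bash
python3 -m inch '[{"dx":0,"dy":0,"dz":0,"roll":0},{"dx":0,"dy":0,"dz":0,"roll":0},{"dx":0,"dy":0,"dz":0,"roll":0},{"dx":0,"dy":0,"dz":0,"roll":0},{"dx":0,"dy":0,"dz":0,"roll":0},{"dx":0,"dy":0,"dz":0,"roll":0},{"dx":0,"dy":0,"dz":0,"roll":0},{"dx":0,"dy":0,"dz":0,"roll":0}]' 80
python3 - <<'E'
from h import *
import cv2
im=bot.grab_frame("wrist")
cv2.imwrite("pics/w5.png",im[:,:,::-1]);cv2.imwrite("pics/w5b.png",cv2.resize(im[130:300,140:380,::-1],(800,567),interpolation=cv2.INTER_CUBIC))
E
```

```text
time: 11.8
tcp_pos: [0.5304, -0.2122, 0.0515]
eef_rot: [0.22, -3.134, -0.0]
wrist_force: [0.4, 0.4, -0.3]
grip_width: 0.0741
grasp_force: 0.0
```

View pics/w5b.png

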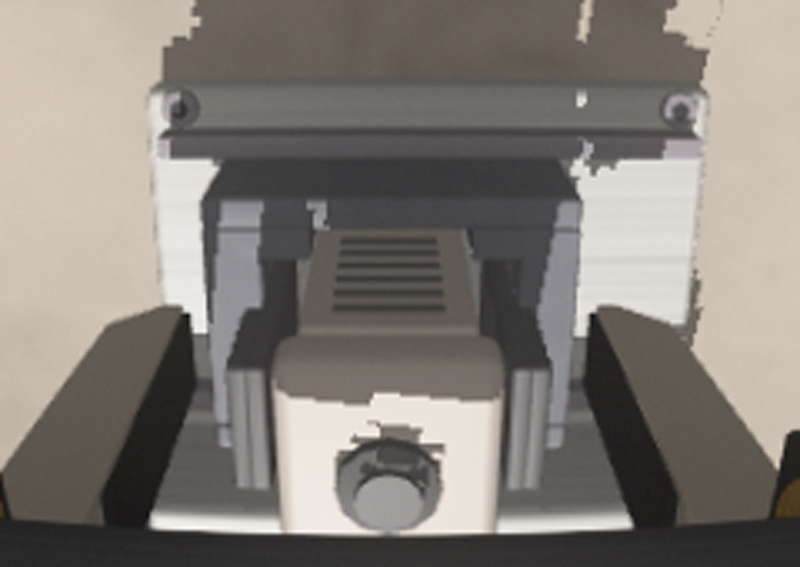

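Both tabs are sprung out symmetrically. Pad outer edges are at (233,430) and (550,430), which is about 52 mm over the pads, and the cap is low in the block. I'll retreat straight up and check.

```bash
python3 -m inch '[{"dx":0,"dy":0,"dz":0,"roll":0},{"dx":0,"dy":0,"dz":-0.004,"roll":0},{"dx":0,"dy":0,"dz":-0.012,"roll":0},{"dx":0,"dy":0,"dz":-0.025,"roll":0},{"dx":0,"dy":0,"dz":-0.045,"roll":0},{"dx":0,"dy":0,"dz":-0.07,"roll":0},{"dx":0,"dy":0,"dz":-0.095,"roll":0},{"dx":0,"dy":0,"dz":-0.12,"roll":0},{"dx":0,"dy":0,"dz":-0.145,"roll":0},{"dx":0,"dy":0,"dz":-0.16,"roll":0},{"dx":0,"dy":0,"dz":-0.165,"roll":0},{"dx":0,"dy":0,"dz":-0.165,"roll":0}]' 100
python3 - <<'E'
from h import *
import cv2
im=bot.grab_frame("wrist")
cv2.imwrite("pics/w6b.png",cv2.resize(im[90:290,120:390,::-1],(800,593),interpolation=cv2.INTER_CUBIC))
E
```

```text
time: 12.85
tcp_pos: [0.5307, -0.2124, 0.2181]
eef_rot: [-0.22, 3.132, -0.002]
wrist_force: [-0.4, 0.1, 0.1]
grip_width: 0.0933
grasp_force: 0.0
```

View pics/w6b.png

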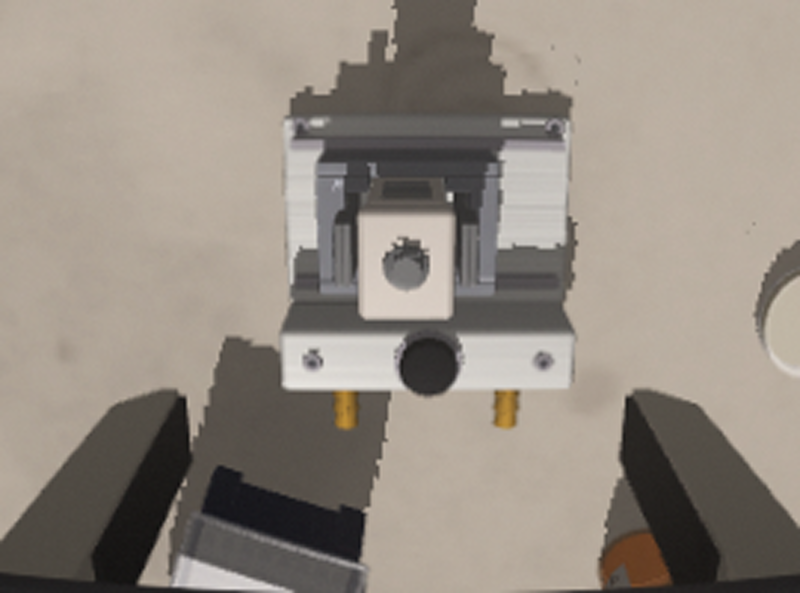

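The cartridge sits upright in the block with its cap at (406,260), both tabs out at (343,250) and (470,250), and the robot clear. I'm handing it in.

```bash
python3 -c "
from rig import bot
print(bot.close_job())"
```

```text
the job is handed in; nothing more can be done
None
```

The cartridge was freed with a 16 N pinch, drawn straight up out of the stand and pressed into the manifold's socket block. Both tabs have sprung out again, which I checked in the wrist camera rather than by tugging, and the job was handed in at about 13 s with the robot clear.

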